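Gauge case up onto the soaking plate

TASK

Put the gauge case that has the bar handle across one end onto the raised metal plate so its gauges can take on the plate's temperature. It is not to be carried: raise only the end with the bar, leaving the other end down on the bench, rest that raised end on the edge of the plate and let go of it; then push the case on until it is wholly on the plate, flat, square to the rail and up against the rail at the plate's far side. Leave the other case, the one with the round knob, where it is.

Things in the scene. Friction and masses are not known exactly. Their poses are not given: they have to be found in the camera images.
- case: Grey plastic gauge case, closed, loose, 0.4-0.8 kg: 150 mm long (x), 100 wide (y), 50 high. Origin: centre of underside; +x to its leading end, which faces the plate. A round steel bar, 12 mm thick, fixed on two posts at y = -42 and +42 mm, crosses the lid along y: axis at x = +55, 80 mm above the underside, 74 mm free between the posts. It can turn between finger pads as the case tilts.
- case_tail (a point): The middle of the case's trailing lower edge: 75 mm behind the case's origin, on its underside. Rests on the bench (height 0) at the start.
- plate: Fixed aluminium plate, 14 mm high, 330 wide (y), with a square front step. Origin: middle of the step, at bench level; +x into the plate, the way to push (robot's left). A rail 22 mm above the plate crosses its far side, face at x = 175. The two cases stand side by side before the step, 75 mm either side of its middle, in either order, roughly square to it, 15-60 mm short of it.
- knob_case: The other grey plastic case, to be left alone: loose, 115 mm long (its x), 100 mm wide, 50 mm high, no bar, a round steel knob of 30 mm diameter in the middle of its lid, whose top is 70 mm above its underside. Origin: centre of its underside.
Not all that is in view belongs to the job. What is shaped like the case but red is not meant.

How it is judged:
On the way:
1. the bar case leans at rest, let go, with its leading end on the plate and its trailing edge still on the bench (angle between case's own z axis and vertical between 0.05 and 0.3 rad and height (world z) of case_tail below 0.008 m and x of case_tail in the frame of plate between -0.148 and -0.04 m and contact force between the fingers and case below 0.1 N and linear speed of case below 0.02 m/s), for 0.2 s.
At the end, for the whole second after the job is handed in: The bar case lies flat (within 3 degrees) and wholly on the plate, at rest and untouched, its leading face within 15 mm of the rail, and square to the rail within 10 degrees (x of case_tail in the frame of plate above 0.01 m and y of case in the frame of plate between -0.115 and 0.115 m and height (world z) of case between 0.01 and 0.02 m and angle between case's own z axis and vertical below 0.05 rad and angle between the x axis of case and the x axis of plate, either way round below 0.18 rad and linear speed of case below 0.02 m/s and contact force between each of the arm, the fingers and case below 0.1 N).
It fails at once if the bar case is carried: its trailing edge rises more than 35 mm above the bench (height (world z) of case_tail above 0.035 m).
It fails at once if the knob case is moved more than 20 mm (distance of knob_case from where it was at the start of the episode above 0.02 m).
It also fails if it takes over 51 s, if anything falls off the work surface, if the arm or the gripper's body presses on something with over 40 N, if the wrist force passes 120 N, or if a joint passes its speed limit or range.

ROBOT

A 7-joint arm with a two-finger parallel gripper is mounted at the origin on the work surface. World frame = base frame: x ahead of the robot, y to its left, z up, the work surface at z = 0. Lengths are in m, angles in rad, forces in N, time in s.
With the tool pointing down it reaches from about 0.375 to 0.925 m from the base axis. Payload 3.1 kg.
Tool frame: the origin (TCP) lies at the very end of the fingers, on their centre line; the grasp point (between the pads) lies 19 mm behind it (robot.hold_point_z is the distance from the TCP to the grasp point, in m); z points along the fingers, y is the line along which they close (so a half turn about z gives the same grasp; the last joint's range is limited). The gripper opens to 85 mm and grips with 20 to 120 N. Pads are 22 mm wide; open, the fingers measure 114 mm over their backs; the gripper's body (76 mm by 85 mm) begins 54 mm behind the grasp point. The pads swing forward as they close: fully open they stand 13 mm farther back than shut.
Start: joints at [1.083, 0.383, 0.044, 1.598, -0.018, 1.161, -0.05], TCP at [0.247, -0.601, 0.231] pointing down, gripper open.
Joint ranges: [-2.61, 2.61], [-0.41, 2.15], [-1.48, 1.57], [0, 2.5], [-1.57, 4.71], [0.05, 1.97], [-2.85, 2.85]. Speed limits (rad/s): [2.79, 2.79, 3.14, 3.14, 3.14, 3.14, 3.14].

INTERFACE

Orientations are given as a unit quaternion [w, x, y, z].
In Python, from workcell import monitor, eyes, robot gives the robot as it stands. The module is installed in compiled form; this text tells all that it offers.
- The arm moves only by the tool step_arm, never from a script. Its argument "plan" is a list that holds one entry, the list of rows, each a list of 7 numbers: the finger opening in mm, from 0 to 85.4, then the shift along the world's x, y, z in mm, then the turn, a rotation vector about the world's x, y, z in degrees. A call has 1 to 20 rows; each row is the pose to reach, as a shift and turn from the pose commanded when the call began; what a row does not reach only later rows make up. A row lasts 1/10 s, in which the tool goes at most 50 mm and 8.59 degrees, less where a joint would pass 70% of its speed; a pose out of reach is approached as far as the arm can. A call with a gripper value outside its range is refused whole. The fingers move at their own pace and stop on an object; "squeeze" is the grip in N (left out, the last holds). Time passes only in rows, so rows that repeat a pose let the fingers close. It gives the time, the measured TCP pose, the force, the opening and the grip force at its end, in the units of the state.
- monitor.state(): the state, without advancing time (a new reading comes with each control period).
- eyes.grab_frame(name): name is "scene" or "top"; returns a dict with "color" (420x560x3 uint8, red, green, blue), "intrinsics" (3x3 intrinsics, pixels), "pose" (4x4, takes a point from camera to world coordinates). Camera axes: x right, y down, z forward; pixel columns grow to the right and rows downward; lengths in m; the calibration is good to about 2 mm. A picture is of the moment at which its call begins. There is no depth.
- robot.close_job(): hands the job in; it is judged then, once.
The state is a dict: "time_s": time; "joints": joint angles; "qd": joint speeds; "tau": joint torques, N m; "tool_pos": TCP position; "orientation": TCP orientation; "contact_force": force on the tool from outside, world axes, zero at the start; "wrist_torque": the same for the moment, N m; "opening": finger opening in m; "finger_force": force on a finger pad.
Only numpy, scipy, OpenCV 4.12 (cv2) and the standard library are available. Lean on these libraries where they do the work, as an engineer would, in place of code of your own. Each camera call takes 0.05 s, during which the arm holds its last target. There are 200 camera calls.

## Working session

There is one attempt and no reset: what is moved stays moved. The work goes in short steps, Python scripts to look and compute and a tool call to move; the robot and the scene stay as the last step left them, time stands still between calls to the robot, and variables do not carry over. Pictures are saved under pics/ and viewed, at most 10 in all, crops included, and the job is handed in when it is done.

Besides the shell and the picture viewer there is one more tool, called after "Emit:" as name([rows], argument=value, ...), one row to a line, values as JSON. step_arm: Moves the arm, as the interface text tells. Its arguments: {"type":"object","properties":{"plan":{"type":"array"},"squeeze":{"type":"number"}},"required":["plan"]}

```bash
mkdir -p pics
cat > h.py <<'E'
import numpy as np, cv2
from workcell import monitor, eyes, robot
def grab(n,save=None):
    f=eyes.grab_frame(n)
    if save: cv2.imwrite(save,f["color"][:,:,::-1])
    return f
def ray(f,u,v,z):
    K=np.array(f["intrinsics"]);T=np.array(f["pose"])
    d=T[:3,:3]@np.linalg.solve(K,[u,v,1.]);o=T[:3,3]
    return o+d*(z-o[2])/d[2]
def proj(f,p):
    K=np.array(f["intrinsics"]);T=np.array(f["pose"])
    c=T[:3,:3].T@(np.array(p)-T[:3,3]);q=K@c;return q[:2]/q[2]
E
python3 - <<'E'
from h import *
a=grab("top");b=grab("scene")
im=np.hstack([a["color"],b["color"]])[:,:,::-1]
cv2.imwrite("pics/a.png",a["color"][:,:,::-1]);cv2.imwrite("pics/b.png",b["color"][:,:,::-1])
print(np.round(a["pose"],3),np.round(b["pose"],3),a["intrinsics"])
s=monitor.state();print(s["tool_pos"],s["orientation"],s["time_s"],robot.hold_point_z)
E
```

```text
[[-0.012 -0.988  0.155  0.386]
 [-1.     0.01  -0.012 -0.203]
 [ 0.01  -0.155 -0.988  1.166]
 [ 0.     0.     0.     1.   ]] [[-0.484  0.564 -0.669  1.251]
 [ 0.875  0.298 -0.383  0.165]
 [-0.017 -0.77  -0.637  0.671]
 [ 0.     0.     0.     1.   ]] [[454.56635828   0.         276.18287749]
 [  0.         454.56635828 213.02526131]
 [  0.           0.           1.        ]]
[ 0.24666018 -0.60044412  0.23002165] [-1.16451771e-03  9.81059941e-01  1.93700673e-01 -2.92299260e-04] 0.1 0.0187
```

View pics/a.png

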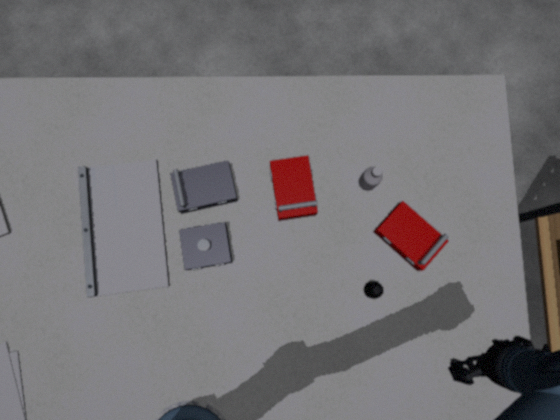

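View pics/b.png

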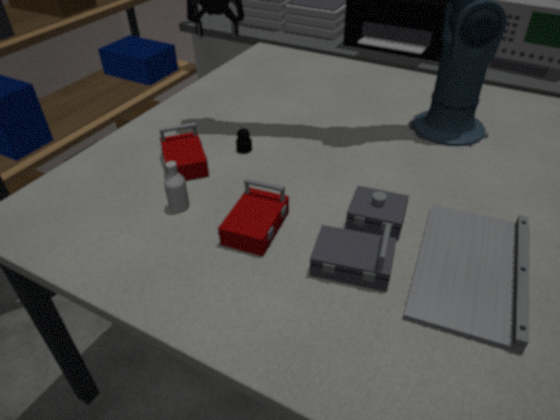

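Candidates for the case, in top-view pixels:
- Grey with a bar (205,186).
- Grey with a knob (205,246).
- Two red ones, at (294,187) and (411,236).

The grey one at (205,186) fits: it has a bar across its end towards the plate (180,189). The plate's step runs from (157,160) to (168,286), with the rail at (87,230). I'll confirm in a crop and measure.

Run:
```python
from h import *
a=grab("top");im=a["color"][:,:,::-1].copy()
cv2.imwrite("pics/c.png",cv2.resize(im[140:310,70:250],None,fx=3.5,fy=3.5,interpolation=cv2.INTER_CUBIC))
hsv=cv2.cvtColor(im,cv2.COLOR_BGR2HSV)
for (u,v) in [(210,186),(180,190),(188,255),(120,230),(140,300),(165,220)]: print((u,v),im[v,u])
g=im.max(2)
m=((g<115)*255).astype(np.uint8);m[:, :168]=0;m[:,245:]=0;m[:150]=0;m[285:]=0
for c in cv2.findContours(m,0,2)[0]:
    if cv2.contourArea(c)>500:
        r=cv2.minAreaRect(c);print(cv2.contourArea(c),r);print([np.round(ray(a,*p,0.05),3).tolist()[:2] for p in cv2.boxPoints(r)])
```

```text
(210, 186) [104  92  92]
(180, 190) [109 101 100]
(188, 255) [109  97  98]
(120, 230) [142 135 136]
(140, 300) [133 131 133]
(165, 220) [132 131 131]
2067.5 ((206.54278564453125, 245.6185760498047), (43.31541061401367, 51.52358627319336), 81.46923065185547)
[[0.525, 0.028], [0.543, -0.098], [0.437, -0.114], [0.42, 0.01]]
2540.5 ((204.88461303710938, 186.42308044433594), (45.10670852661133, 63.933868408203125), 78.69007110595703)
[[0.671, 0.053], [0.702, -0.105], [0.588, -0.127], [0.558, 0.028]]
```

View pics/c.png

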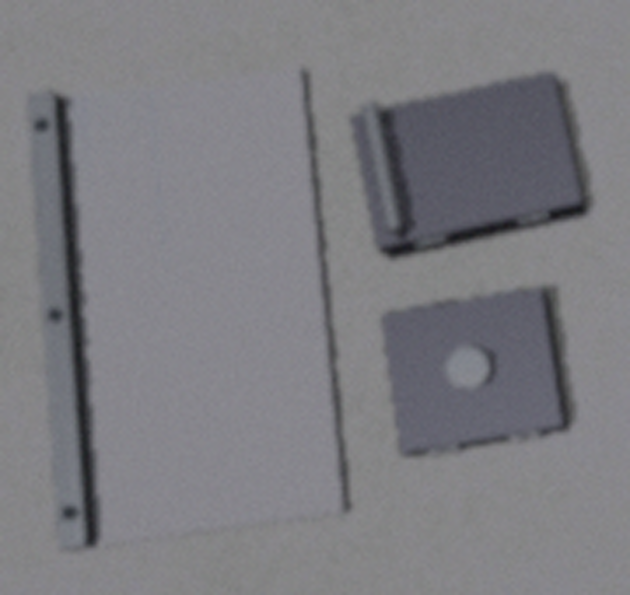

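The crop confirms it. The bar case has its bar from crop (372,105) to (398,232), the knob case is below it, the step edge runs (304,70)-(344,510), and the rail face (57,95)-(90,545).

Run:
```python
from h import *
a=grab("top")
R=lambda x,y,z: ray(a,70+x/3.5,140+y/3.5,z)
P={}
for n,x,y,z in [("bar1",372,105,.08),("bar2",398,232,.08),("f1",352,115,.05),("f2",385,248,.05),("r1",556,75,.05),("r2",583,207,.05),
 ("s1",303,70,.014),("s2",344,510,.014),("rail1",57,95,.036),("rail2",88,545,.036),("k1",384,313,.05),("k2",402,455,.05),("k3",568,427,.05),("k4",548,290,.05)]:
    P[n]=R(x,y,z);print(n,np.round(P[n][:2],4))
s=(P["s1"]+P["s2"])/2; ey=(P["s1"]-P["s2"])[:2]; 
print("plate origin",s[:2],"width",np.linalg.norm(ey))
ey/=np.linalg.norm(ey); ex=np.array([-ey[1],ey[0]]); 
# plate x is world +y ; plate y = -world x
if ex[1]<0: ex=-ex
print("plate x dir",ex,np.degrees(np.arctan2(ex[1],ex[0])))
c=np.mean([P[k] for k in("f1","f2","r1","r2")],0)
d=(P["f1"]+P["f2"]-P["r1"]-P["r2"])[:2];L=np.linalg.norm(d)/2
print("case",c[:2],L,"yaw",np.degrees(np.arctan2(d[1],d[0])))
bc=(P["bar1"]+P["bar2"])/2;b=P["bar1"]-P["bar2"];print("bar c",bc[:2],np.degrees(np.arctan2(b[1],b[0])))
for k in P: print(k,np.round([(P[k][:2]-s[:2])@ex,(P[k][:2]-s[:2])@ey],3))
st=monitor.state();print(st["time_s"],st["tool_pos"])
from scipy.spatial.transform import Rotation as Ro
q=st["orientation"];M=Ro.from_quat(np.roll(q,-1)).as_matrix();print(M.round(3))
```

```text
bar1 [0.6649 0.0283]
bar2 [0.5745 0.0083]
f1 [0.6653 0.0488]
f2 [0.5682 0.0231]
r1 [ 0.6936 -0.0975]
r2 [ 0.5964 -0.1171]
s1 [0.7091 0.0942]
s2 [0.385  0.0557]
rail1 [0.6858 0.2665]
rail2 [0.363 0.228]
k1 [0.5218 0.0229]
k2 [0.4223 0.0083]
k3 [ 0.4404 -0.107 ]
k4 [ 0.537  -0.0925]
plate origin [0.54704669 0.07491403] width 0.3264011538255878
plate x dir [-0.11801088  0.9930123 ] 96.77731851262385
case [ 0.63090981 -0.03567059] 0.14605487018181884 yaw 101.14833081662647
bar c [0.61966397 0.01830215] 12.435470547637737
bar1 [-0.06   0.111]
bar2 [-0.069  0.019]
f1 [-0.04   0.114]
f2 [-0.054  0.015]
r1 [-0.189  0.125]
r2 [-0.197  0.026]
s1 [0.    0.163]
s2 [ 0.    -0.163]
rail1 [0.174 0.16 ]
rail2 [ 0.174 -0.165]
k1 [-0.049 -0.031]
k2 [-0.051 -0.132]
k3 [-0.168 -0.127]
k4 [-0.165 -0.03 ]
0.2 [ 0.24679679 -0.60070697  0.23038594]
[[ 0.925  0.38  -0.001]
 [ 0.38  -0.925  0.001]
 [-0.    -0.002 -1.   ]]
```

Emit:
step_arm([
  [[50, 373, 619, -20, 0, 0, -11], [50, 373, 619, -20, 0, 0, -11], [50, 373, 619, -20, 0, 0, -11], [50, 373, 619, -20, 0, 0, -11], [50, 373, 619, -20, 0, 0, -11], [50, 373, 619, -20, 0, 0, -11], [50, 373, 619, -20, 0, 0, -11], [50, 373, 619, -20, 0, 0, -11], [50, 373, 619, -20, 0, 0, -11], [50, 373, 619, -20, 0, 0, -11], [50, 373, 619, -20, 0, 0, -11], [50, 373, 619, -20, 0, 0, -11], [50, 373, 619, -20, 0, 0, -11], [50, 373, 619, -20, 0, 0, -11], [50, 373, 619, -20, 0, 0, -11], [50, 373, 619, -60, 0, 0, -11], [50, 373, 619, -60, 0, 0, -11], [50, 373, 619, -60, 0, 0, -11], [50, 373, 619, -60, 0, 0, -11]],
])

```text
time_s: 2.1
tool_pos: [0.6207, 0.0165, 0.1726]
orientation: [0.0, 0.995, 0.098, 0.001]
contact_force: [-0.3, -0.2, -0.6]
opening: 0.0497
finger_force: 0.0
```

Run:
```python
from h import *
b=grab("scene");t=grab("top")
cv2.imwrite("pics/d.png",np.vstack([cv2.resize(b["color"][120:320,280:560],None,fx=2,fy=2),cv2.resize(t["color"][140:240,100:240],None,fx=4,fy=4)[:200*2]])[:600,:,::-1])
from scipy.spatial.transform import Rotation as Ro
st=monitor.state();print(st["time_s"],st["tool_pos"],st["opening"],st["contact_force"]);print(Ro.from_quat(np.roll(st["orientation"],-1)).as_matrix().round(3), np.round(st["joints"],2))
```

```text
2.2 [0.62112293 0.01669624 0.17318943] 0.04958532580490956 [-0.03807295  0.20274425 -0.0552112 ]
[[ 0.981  0.195  0.003]
 [ 0.195 -0.981 -0.   ]
 [ 0.003  0.001 -1.   ]] [ 0.18  0.41 -0.34  1.71  0.15  1.05 -1.59]
```

View pics/d.png

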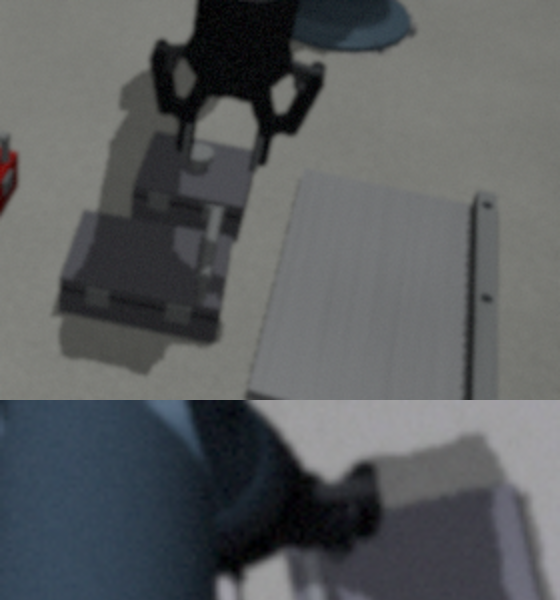

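The fingers hang open over the bar, crop (213,240), and the knob case is untouched. Descend and grip.

Emit:
step_arm([
  [[50, 0, 1, -40, 0, 0, 0], [50, 0, 1, -80, 0, 0, 0], [50, 0, 1, -108, 0, 0, 0], [50, 0, 1, -110, 0, 0, 0], [50, 0, 1, -110, 0, 0, 0], [8, 0, 1, -110, 0, 0, 0], [8, 0, 1, -110, 0, 0, 0], [8, 0, 1, -110, 0, 0, 0], [8, 0, 1, -110, 0, 0, 0], [8, 0, 1, -110, 0, 0, 0], [8, 0, 1, -110, 0, 0, 0], [8, 0, 1, -110, 0, 0, 0], [8, 0, 1, -110, 0, 0, 0]],
], squeeze=40)

```text
time_s: 3.5
tool_pos: [0.622, 0.0192, 0.0638]
orientation: [0.0, 0.995, 0.099, 0.002]
contact_force: [-0.3, -0.7, 5.3]
opening: 0.0104
finger_force: 39.1
```

Emit:
step_arm([
  [[8, 0, -3, 6, 0, 0, 0], [8, 0, -7, 12, 0, 0, 0], [8, 0, -10, 18, 0, 0, 0], [8, 0, -12, 24, 0, 0, 0], [8, 0, -6, 25, 0, 0, -0.5], [8, 0, 0, 25, 0, 0, -1], [8, -1, 6, 25, 0, 0, -1.5], [8, -1, 12, 25, 0, 0, -2], [8, -2, 18, 25, 0, 0, -2.5], [8, -2, 24, 25, 0, 0, -3], [8, -3, 30, 25, 0, 0, -3.5], [8, -4, 36, 25, 0, 0, -4], [8, -5, 42, 25, 0, 0, -4.5], [8, -5, 48, 25, 0, 0, -5], [8, -6, 54, 25, 0, 0, -5], [8, -7, 60, 25, 0, 0, -5], [8, -7, 63, 25, 0, 0, -5], [8, -7, 63, 25, 0, 0, -5], [8, -7, 63, 25, 0, 0, -5]],
])

```text
time_s: 5.4
tool_pos: [0.6131, 0.0815, 0.0863]
orientation: [0.0, 0.998, 0.055, 0.0]
contact_force: [0.0, 0.9, -3.9]
opening: 0.0101
finger_force: 38.9
```

Run:
```python
from h import *
b=grab("scene")
cv2.imwrite("pics/e.png",cv2.resize(b["color"][120:350,280:560],None,fx=2.5,fy=2.5)[:,:,::-1])
```

```text
(no output)
```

View pics/e.png

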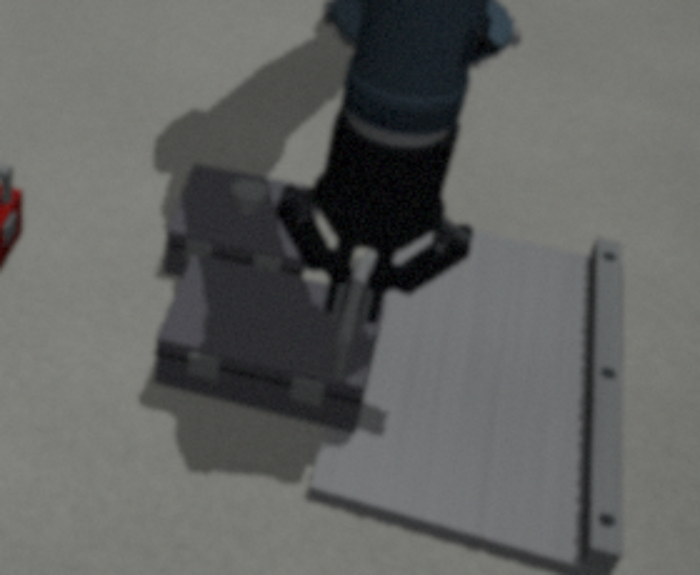

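The bar is gripped, the leading end is tilted up, and its near lower corner is at crop (355,430). Check how far over the step that is.

Run:
```python
from h import *
b=grab("scene");o=np.array([.547,.075]);ex=np.array([-.118,.993]);ey=np.array([.993,.118])
for x,y,z in [(355,430,.028),(155,380,0.0),(310,488,.014)]:
    p=ray(b,280+x/2.5,120+y/2.5,z)[:2];print(p,(p-o)@ex,(p-o)@ey)
```

```text
[0.66141619 0.11069254] 0.021941582278149817 0.11782699811818859
[ 0.65944101 -0.04290652] -0.13034921203900113 0.09774095017130381
[0.71456563 0.09671724] 0.001792479467662759 0.16895530788496455
```

Emit:
step_arm([
  [[8, -1, 6, 0, 0, 0, 0], [8, -2, 12, -3, 0, 0, 0], [8, -2, 14, -6, 0, 0, 0], [8, -2, 16, -9, 0, 0, 0], [8, -2, 16, -10, 0, 0, 0], [8, -2, 16, -10, 0, 0, 0], [50, -2, 16, -10, 0, 0, 0], [50, -2, 16, -10, 0, 0, 0], [50, -2, 16, -10, 0, 0, 0], [50, -2, 16, -10, 0, 0, 0], [50, -2, 16, -10, 0, 0, 0], [50, -2, 16, 30, 0, 0, 0], [50, -2, 16, 80, 0, 0, 0], [50, -2, 16, 120, 0, 0, 0], [50, -2, 16, 120, 0, 0, 0]],
])

```text
time_s: 7.0
tool_pos: [0.6163, 0.0993, 0.2144]
orientation: [-0.001, 0.998, 0.055, 0.008]
contact_force: [1.7, 0.2, 1.1]
opening: 0.0498
finger_force: 0.0
```

Run:
```python
from h import *
b=grab("scene")
cv2.imwrite("pics/f.png",cv2.resize(b["color"][120:350,280:560],None,fx=2.5,fy=2.5)[:,:,::-1])
s=monitor.state();print(s["tool_pos"],np.round(s["joints"],2))
```

```text
[0.61407941 0.09865705 0.2108697 ] [ 0.05  0.37 -0.35  1.68  0.14  1.11 -1.79]
```

View pics/f.png

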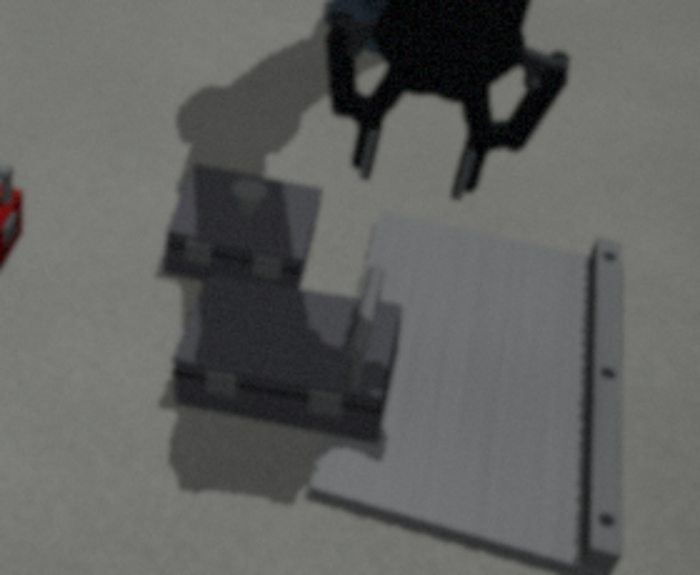

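The case leans on the plate, released, with its lower corners at (380,440) on the plate and (175,402) on the bench. Next, turn the gripper 90° and come down behind the case.

Emit:
step_arm([
  [[60, 3, -40, 0, 0, 0, 8], [60, 6, -80, 0, 0, 0, 16], [60, 10, -120, 0, 0, 0, 24], [60, 18, -164, 0, 0, 0, 32], [60, 18, -164, 0, 0, 0, 40], [60, 18, -164, 0, 0, 0, 48], [60, 18, -164, 0, 0, 0, 56], [60, 18, -164, 0, 0, 0, 64], [60, 18, -164, 0, 0, 0, 72], [60, 18, -164, 0, 0, 0, 80], [60, 18, -164, 0, 0, 0, 88], [60, 18, -164, 0, 0, 0, 90], [60, 18, -164, 0, 0, 0, 90], [60, 18, -164, -50, 0, 0, 90], [60, 18, -164, -90, 0, 0, 90], [60, 18, -164, -90, 0, 0, 90], [60, 18, -164, -90, 0, 0, 90]],
])

```text
time_s: 8.75
tool_pos: [0.628, -0.0661, 0.1151]
orientation: [-0.001, 0.667, 0.745, -0.001]
contact_force: [0.1, -1.1, 1.1]
opening: 0.06
finger_force: 0.0
```

Run:
```python
from h import *
b=grab("scene")
cv2.imwrite("pics/g.png",cv2.resize(b["color"][120:350,280:560],None,fx=2.5,fy=2.5)[:,:,::-1])
s=monitor.state();print(s["tool_pos"],s["orientation"],np.round(s["joints"],2))
o=np.array([.547,.075]);ex=np.array([-.118,.993]);ey=np.array([.993,.118])
for x,y,z in [(380,440,.018),(175,402,0.0)]:
    p=ray(b,280+x/2.5,120+y/2.5,z)[:2];print(p,(p-o)@ex,(p-o)@ey)
```

```text
[ 0.6298721  -0.06598048  0.11731647] [4.13595361e-04 6.67005489e-01 7.45052478e-01 5.58611633e-04] [ 0.44  0.53 -0.52  1.71  0.3   0.98 -0.08]
[0.65294472 0.12820636] 0.040332442281296885 0.11148145650114043
[ 0.67320571 -0.02036531] -0.10959002332873273 0.11406916560438883
```

View pics/g.png

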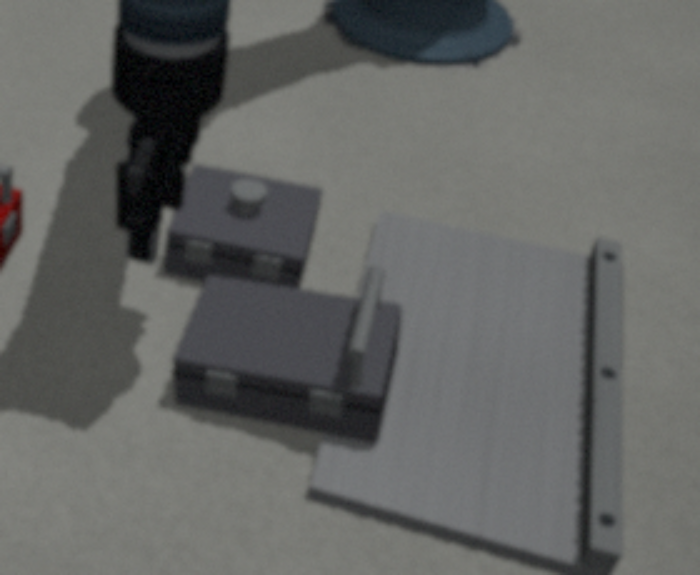

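The case rests leaning and square, with its tail about 110 mm before the step. The gripper stands behind it at crop (150,200). Descend, then push.

Emit:
step_arm([
  [[60, 1, 0, -40, 0, 0, 0], [60, 1, 0, -80, 0, 0, 0], [60, 1, 0, -96, 0, 0, 0], [60, 1, 0, -96, 0, 0, 0], [60, 0, 8, -96, 0, 0, 0], [60, -1, 16, -96, 0, 0, 0], [60, -2, 22, -96, 0, 0, 0], [60, -2, 28, -96, 0, 0, 0], [60, -3, 34, -96, 0, 0, 0], [60, -4, 40, -96, 0, 0, 0], [60, -5, 46, -96, 0, 0, 0], [60, -5, 52, -96, 0, 0, 0], [60, -6, 58, -96, 0, 0, 0], [60, -7, 64, -96, 0, 0, 0], [60, -7, 70, -96, 0, 0, 0], [60, -8, 76, -96, 0, 0, 0]],
])

```text
time_s: 10.4
tool_pos: [0.6234, 0.0042, 0.0222]
orientation: [0.004, 0.668, 0.744, -0.001]
contact_force: [1.4, -9.9, 5.5]
opening: 0.0601
finger_force: 4.5
```

Run:
```python
from h import *
b=grab("scene")
cv2.imwrite("pics/i.png",cv2.resize(b["color"][120:350,280:560],None,fx=2.5,fy=2.5)[:,:,::-1])
s=monitor.state();print(s["tool_pos"],s["contact_force"])
```

```text
[0.62326743 0.00568186 0.02239389] [ 0.74794416 -7.91899145  5.30195238]
```

View pics/i.png

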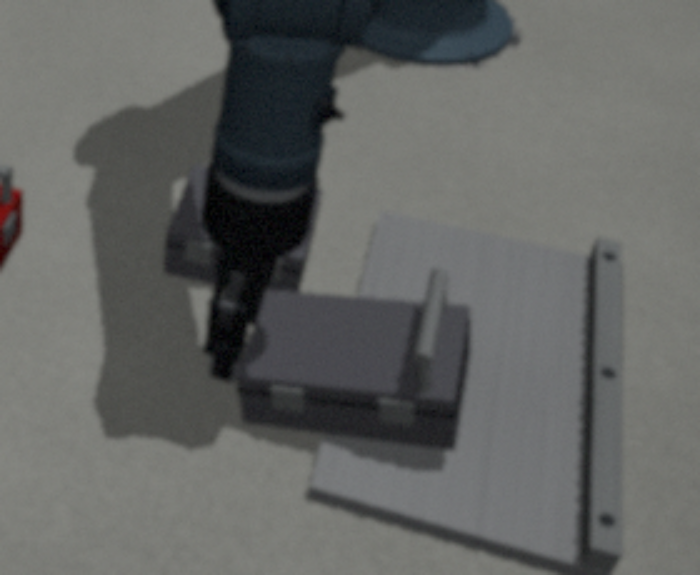

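It slides up squarely. Continue towards the rail.

Emit:
step_arm([
  [[60, -1, 6, 0, 0, 0, 0], [60, -1, 12, 0, 0, 0, 0], [60, -2, 18, 0, 0, 0, 0], [60, -3, 24, 0, 0, 0, 0], [60, -4, 30, 0, 0, 0, 0], [60, -4, 36, 0, 0, 0, 0], [60, -5, 42, 0, 0, 0, 0], [60, -6, 48, 0, 0, 0, 0], [60, -6, 54, 0, 0, 0, 0], [60, -7, 60, 0, 0, 0, 0], [60, -8, 66, 0, 0, 0, 0], [60, -9, 72, 0, 0, 0, 0], [60, -9, 77, 0, 0, 0, 0], [60, -10, 81, 0, 0, 0, 0], [60, -10, 83, 0, 0, 0, 0], [60, -10, 83, 0, 0, 0, 0]],
])

```text
time_s: 12.05
tool_pos: [0.6107, 0.0937, 0.0203]
orientation: [-0.0, 0.667, 0.745, 0.0]
contact_force: [0.8, -4.2, 4.9]
opening: 0.0601
finger_force: 1.8
```

Run:
```python
from h import *
b=grab("scene")
cv2.imwrite("pics/j.png",cv2.resize(b["color"][120:350,280:560],None,fx=2.5,fy=2.5)[:,:,::-1])
s=monitor.state();o=np.array([.547,.075]);ex=np.array([-.118,.993]);print(s["tool_pos"],s["contact_force"],(s["tool_pos"][:2]-o)@ex)
```

```text
[0.61070559 0.09364951 0.02025343] [-0.07896243 -4.01080269  3.94529853] 0.011001700782057054
```

View pics/j.png

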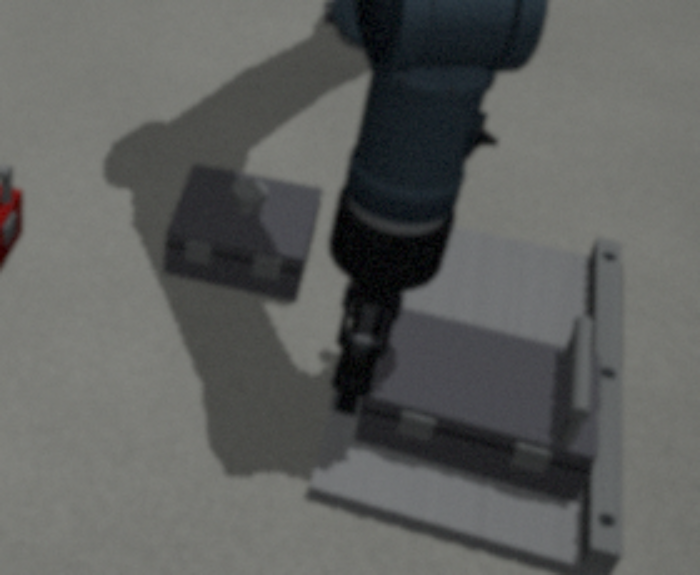

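The case is flat, with its near leading corner at the rail (588,500). A small nudge to confirm contact, then back off and rise.

Emit:
step_arm([
  [[60, 0, 2, 0, 0, 0, 0], [60, 0, 4, 0, 0, 0, 0], [60, 0, 5, 0, 0, 0, 0], [60, 0, 5, 0, 0, 0, 0]],
])

```text
time_s: 12.5
tool_pos: [0.6108, 0.0964, 0.0202]
orientation: [0.0, 0.667, 0.745, -0.001]
contact_force: [-0.2, -5.1, 5.4]
opening: 0.0599
finger_force: 2.7
```

Emit:
step_arm([
  [[60, 1, -10, 0, 0, 0, 0], [60, 4, -30, 0, 0, 0, 0], [60, 6, -50, 5, 0, 0, 0], [60, 6, -50, 50, 0, 0, 0], [60, 6, -80, 100, 0, 0, 0], [60, 6, -130, 130, 0, 0, 0], [60, 6, -180, 150, 0, 0, 0], [60, 6, -220, 150, 0, 0, 0], [60, 6, -220, 150, 0, 0, 0]],
])

```text
time_s: 13.4
tool_pos: [0.6168, -0.1313, 0.1706]
orientation: [0.002, 0.671, 0.741, -0.001]
contact_force: [-0.1, -0.7, -1.0]
opening: 0.0604
finger_force: 0.0
```

Run:
```python
from h import *
b=grab("scene")
cv2.imwrite("pics/k.png",cv2.resize(b["color"][120:350,280:560],None,fx=2.5,fy=2.5)[:,:,::-1])
```

```text
(no output)
```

View pics/k.png

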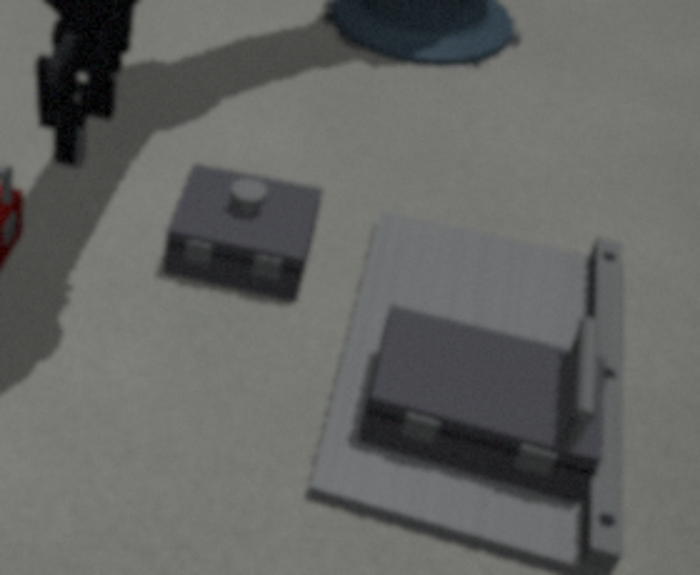

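The case lies flat against the rail, its trailing near corner at (360,443) clear of the step edge. The knob case is unmoved. Quick measurement, then hand in if it's good.

Run:
```python
from h import *
b=grab("scene");o=np.array([.547,.075]);ex=np.array([-.118,.993]);ey=np.array([.993,.118]);r=[]
for x,y,z in [(360,443,.014),(588,498,.014),(370,400,.064),(392,307,.064)]:
    p=ray(b,280+x/2.5,120+y/2.5,z)[:2];r.append((p-o)@ex);print(r[-1],(p-o)@ey)
if r[0]>.013 and r[1]>.163: print("in",robot.close_job())
```

```text
0.02759416092041855 0.11586963698745043
0.1802636019908982 0.10784203260621816
0.026312550830787713 0.12012995475172027
0.02736093366325749 0.019999178434536486
the job is handed in; nothing more can be done
in None
```

The bar case now lies flat on the plate, square and up against the rail, after first being leaned on the plate's edge and let go; the knob case looks unmoved, and the job is handed in (about 13.5 s used, no verdict returned).

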